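Dip the oil tank of the sole press and show the dipstick

ROBOT

A 7-joint arm with a two-finger parallel gripper is mounted at the origin on the work surface. World frame = base frame: x ahead of the robot, y to its left, z up, the work surface at z = 0. Lengths are in m, angles in rad, forces in N, time in s.
With the tool pointing down it reaches from about 0.375 to 0.925 m from the base axis. Payload 3.1 kg.
Tool frame: the origin (TCP) lies midway between the tips of the shut fingers; the grasp point (between the pads) lies 19 mm behind it; z points along the fingers, y is the line along which they close (so a half turn about z gives the same grasp; the last joint's range is limited). The gripper opens to 85 mm and grips with 20 to 120 N. Pads are 22 mm wide; open, the fingers measure 114 mm over their backs; the gripper's body (76 mm by 85 mm) begins 54 mm behind the grasp point. The pads swing forward as they close: fully open they stand 13 mm farther back than shut.
Start: joints at [-1.393, 0.383, 0.044, 1.598, -0.018, 1.161, -0.05], TCP at [0.177, 0.625, 0.231] pointing down, gripper open.
Joint ranges: [-2.61, 2.61], [-0.41, 2.15], [-1.48, 1.57], [0, 2.5], [-1.57, 4.71], [0.05, 1.97], [-2.85, 2.85]. Speed limits (rad/s): [2.79, 2.79, 3.14, 3.14, 3.14, 3.14, 3.14].

INTERFACE

Orientations are given as a rotation vector (axis times angle).
In Python, from workcell import telemetry, vision, robot gives the robot as it stands. The module is installed in compiled form; this text tells all that it offers.
- The arm moves only by the shell command python3 -m crank 'ROWS'. ROWS is JSON, a list of rows, each a list of 5 numbers: the shift along the world's x, y, z scaled (see below), then the turn about the world's z scaled (see below), then the closure, from -1 (fully open) to 1 (shut), so that 0 is half open. A call has 1 to 20 rows; each row shifts and turns the commanded pose from where the row before left it; what a row does not reach is not made up. The controller multiplies each number of a shift by 500 mm and each number of a turn by 45 degrees. A row lasts 1/10 s, in which the tool goes at most 50 mm and 8.59 degrees, less where a joint would pass 70% of its speed; a pose out of reach is approached as far as the arm can. A call with a number of a shift or a turn outside -1 to 1 is refused whole. A call with a gripper value outside its range is refused whole. The fingers move at their own pace and stop on an object; the grip force is fixed at half the most. Time passes only in rows, so rows that do not move let the fingers close. It gives the time, the measured TCP pose, the force, the opening and the grip force at its end, in the units of the state.
- telemetry.get_obs(): the state, without advancing time (a new reading comes with each control period).
- vision.snapshot(name): name is "scene" or "top" or "wrist"; returns a dict with "pixels" (384x512x3 uint8, red, green, blue), "fov_y" (degrees; the focal length in pixels is half the picture's height over the tangent of half this angle, whatever the lens; pixels are square), "cx", "cy" (the principal point, pixels), "R" (3x3) and "t" (3): a world point X has camera coordinates R X + t; the wrist camera has in their place "hand_eye" (4x4, takes a point from camera to tool coordinates, whose origin is the TCP and whose axes are the flange's). Camera axes: x right, y down, z forward; pixel columns grow to the right and rows downward; lengths in m; the calibration is good to about 2 mm. The wrist camera is an equidistant fisheye: a pixel r from the principal point sees the ray r / f radians off the axis. A picture is of the moment at which its call begins: read the wrist's pose just before it. There is no depth.
- robot.sign_off(): hands the job in; it is judged then, once.
The state is a dict: "time_s": time; "joint_pos": joint angles; "qvel": joint speeds; "joint_efforts": joint torques, N m; "eef_pos": TCP position; "orientation": TCP orientation; "force": force on the tool from outside, world axes, zero at the start; "ft_torque": the same for the moment, N m; "grip_width": finger opening in m; "grip_force": force on a finger pad.
Only numpy, scipy, OpenCV 4.12 (cv2) and the standard library are available. Lean on these libraries where they do the work, as an engineer would, in place of code of your own. Each camera call takes 0.05 s, during which the arm holds its last target. There are 200 camera calls.

TASK

Check the oil of the sole press: take the dipstick with the red handle from its rack, push it down the slanted brass guide tube of the green tank until its yellow collar stops against the tube's mouth, and draw it right out again. Then show it for reading: hold it level and still in the gripper with its tip over the middle of the white drip tray, about 10 cm above the bench and touching nothing else, and finish while still holding it like that. Leave the bottle, tin, hammer and shoe where they are.

Things in the scene. Friction and masses are not known exactly. Their poses are not given: they have to be found in the camera images.
- gauge_grip (a point): Dipstick, centre of its red handle's grip part; x runs along it towards the tip. Handle: bar at x = -70 to +40 mm, 14 mm wide (y), 16 mm high (z). Yellow collar 32 mm across at x = 49 to 55 mm, then a straight steel rod 8 mm in diameter. 0.12 kg, balances about 30 mm from here towards the collar. Starts level in the rack, loose, 60 mm above the bench, z up; lifts straight up.
- gauge_collar (a point): Centre of the collar's front face, the face towards the tip, 55 mm from gauge_grip; axes as gauge_grip.
- gauge_tip (a point): The rounded tip of the dipstick, 155 mm from gauge_grip along x, with three black marks near it; axes as gauge_grip.
- guide: Brass tube fixed to the tank. Origin: centre of its mouth, 135 mm above the bench; z points out of the tube, upward at 30 degrees above level, away from the robot (the dipstick enters along -z). 115 mm long, bore 11 mm in diameter, widening over the last 15 mm to a 22 mm funnel; rim 31 mm across. The collar stops on the rim with 100 mm of rod inside; pushing in takes a few newtons.
- tank: Green steel oil tank 160 x 150 x 95 mm, fixed to the bench, a grey pump motor 56 mm in diameter lying across its top at x = -45 mm (top 149 mm above the bench). Origin at the centre of its underside; x points to the side where the guide's mouth is (the mouth lies at x = 90, y = 0, z = 135 mm).
- rack: Wooden rack, fixed: base 200 x 50 x 8 mm, two notched posts 40 mm wide, 12 mm thick: one under the handle's rear (x = -58 mm, 62 mm high), one under the rod (x = 105 mm, 66 mm high). Origin on the bench below gauge_grip's start, x towards the tip. Both sides of the handle are free between the posts.
- tray_mid (a point): Middle of the inner floor of the white drip tray (120 x 120 mm, 14 mm high, fixed), 4 mm above the bench.
- bottle: Green closed bottle, 64 mm in diameter, 170 mm high, loose, origin under its centre. Bystander.
- tin: Flat polish tin, 76 mm in diameter, 28 mm high, origin under its centre. Bystander.
- hammer: Hammer, 260 mm long, lying on the bench. Bystander.
- shoe: Black shoe, 0.28 m long, about 0.11 m high, origin under its middle. Bystander.
Mind the look-alikes: they are no part of the job. Of the things that look like the part that bears gauge_grip, the middle-sized one is meant.

How it is judged:
By the outcome, as a careful person would: the job done as asked, in the order asked, and still so for the second after the job is handed in, while the arm keeps its last pose, push and grip.
It also fails if it takes over 64 s, if anything falls off the work surface, if the arm or the gripper's body presses on something with over 40 N, if the wrist force passes 120 N, or if a joint passes its speed limit or range.

## Working session

There is one attempt and no reset: what is moved stays moved. The work goes in short steps, Python scripts to look and compute and a shell command to move; the robot and the scene stay as the last step left them, time stands still between calls to the robot, and variables do not carry over. Pictures are saved under pics/ and viewed, at most 10 in all, crops included, and the job is handed in when it is done.

```bash
mkdir -p pics
cat > h.py <<'E'
import numpy as np, cv2, pickle
from workcell import telemetry, vision, robot
def snap(n):
    o=telemetry.get_obs(); s=vision.snapshot(n); s['obs']=o; pickle.dump(s,open(f'pics/{n}.pkl','wb')); return s
def load(n): return pickle.load(open(f'pics/{n}.pkl','rb'))
def f(s): return s['pixels'].shape[0]/2/np.tan(np.radians(s['fov_y'])/2)
def save(s,path,box=None,k=1.5625):
    im=s['pixels'][...,::-1]
    if box: im=im[box[1]:box[3],box[0]:box[2]]
    cv2.imwrite(path,cv2.resize(im,None,fx=k,fy=k,interpolation=cv2.INTER_CUBIC))
def proj(s,X):
    c=np.atleast_2d(X)@np.array(s['R']).T+s['t']; return c[:,:2]/c[:,2:]*f(s)+[s['cx'],s['cy']]
def ray(s,uv):
    R=np.array(s['R']); d=R.T@np.array([(uv[0]-s['cx'])/f(s),(uv[1]-s['cy'])/f(s),1]); return -R.T@np.array(s['t']),d
def atz(s,uv,z):
    o,d=ray(s,uv); return o+d*(z-o[2])/d[2]
def tri(s1,p1,s2,p2):
    a,b=ray(s1,p1); c,d=ray(s2,p2); k=np.linalg.lstsq(np.c_[b,-d],c-a,rcond=None)[0]
    P,Q=a+b*k[0],c+d*k[1]; return (P+Q)/2,np.linalg.norm(P-Q)
E
python3 - <<'E'
from h import *
for n in('scene','top'):
    s=snap(n); save(s,f'pics/{n}0.png'); print(n,s['fov_y'],s['cx'],s['cy'],np.round(-np.array(s['R']).T@s['t'],3))
o=s['obs']; print(o)
E
```

```text
scene 42.42157815856959 258.03095340614084 194.4689491477863 [1.404 1.389 1.293]
top 54.29502413855402 254.37258417415154 187.6072689596757 [0.332 0.03  1.269]
{'time_s': 0.05, 'joint_pos': array([-1.39282436,  0.38383748,  0.0438391 ,  1.59953065, -0.01788697,
        1.16120689, -0.04992936]), 'qvel': array([-0.00141688, -0.0021156 ,  0.00015846, -0.00337766,  0.0011184 ,
       -0.00082667, -0.00018726]), 'joint_efforts': array([ 2.23646028e-03, -4.35044646e+01,  1.02968685e+00, -2.50662661e+01,
        1.07659976e-02,  5.89719319e-03, -6.13698745e-06]), 'eef_pos': array([0.17674848, 0.62455033, 0.22990572]), 'orientation': array([-0.43170167, -3.11158167,  0.00405535]), 'force': array([ 0.89029568,  0.25920242, -0.25074797]), 'ft_torque': array([ 0.03099832,  0.02440415, -0.01835221]), 'grip_force': 0.0, 'grip_width': 0.0852949984114897}
```

View pics/scene0.png

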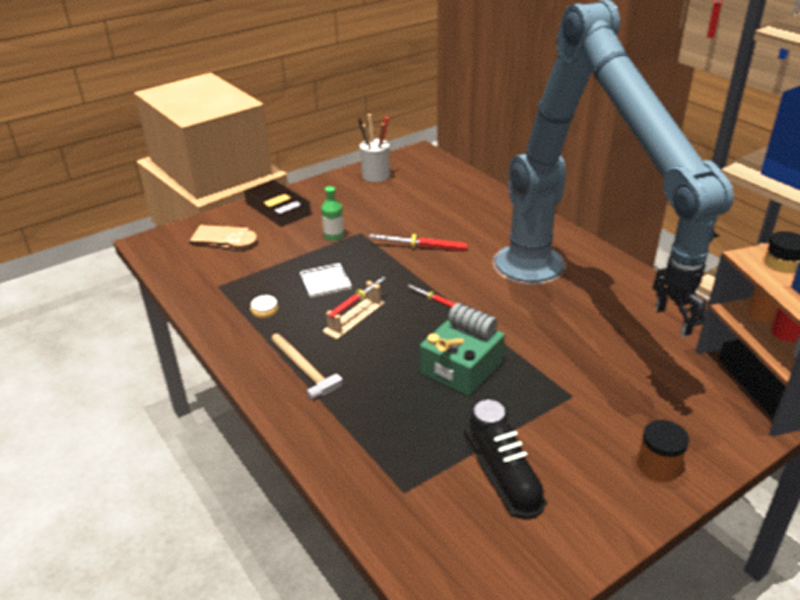

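View pics/top0.png

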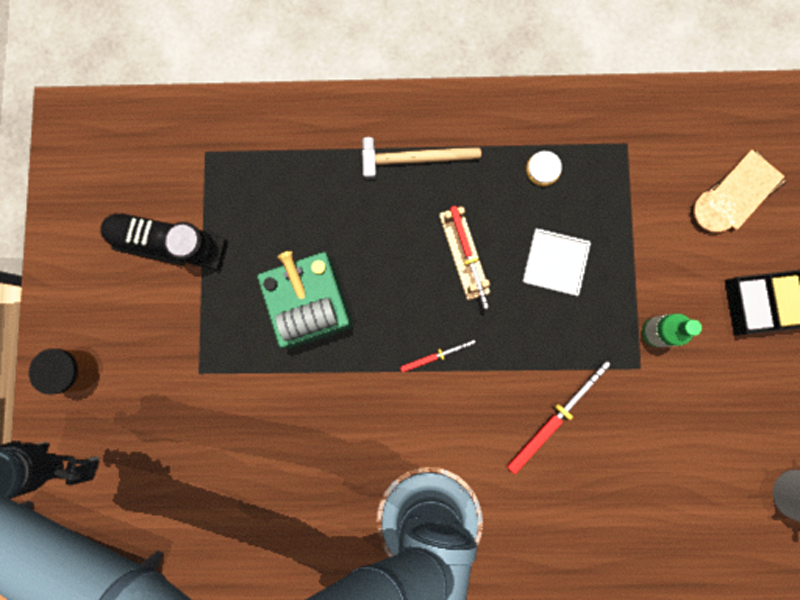

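Run:
```python
from h import *
t=load('top'); s=load('scene')
def crop(s,b,k): return cv2.resize(s['pixels'][b[1]:b[3],b[0]:b[2],::-1],None,fx=k,fy=k,interpolation=cv2.INTER_CUBIC)
cv2.imwrite('pics/c1.png',crop(t,(265,120,395,210),6))
a=crop(t,(160,155,230,230),8); cv2.imwrite('pics/c2.png',a)
cv2.imwrite('pics/c3.png',crop(s,(190,155,330,255),5.7))
```

```text
(no output)
```

View pics/c1.png

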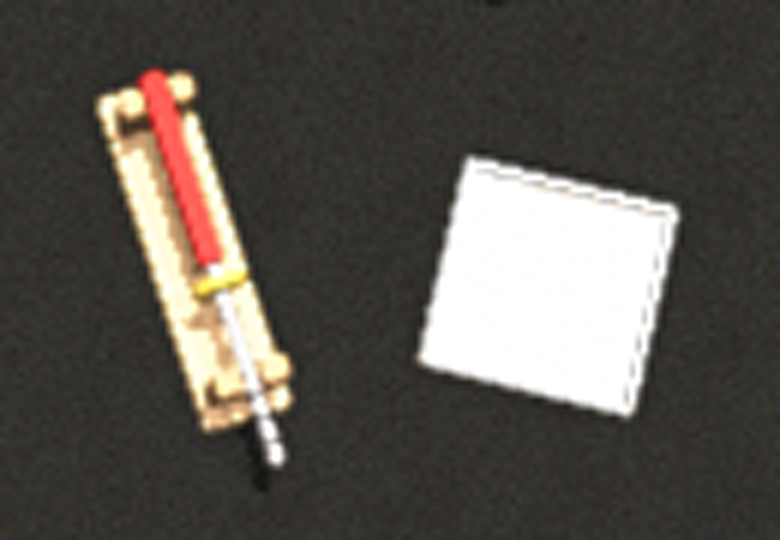

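View pics/c2.png

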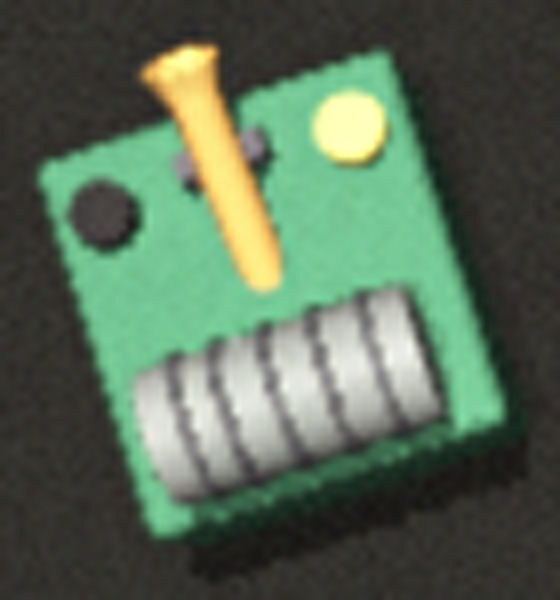

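View pics/c3.png

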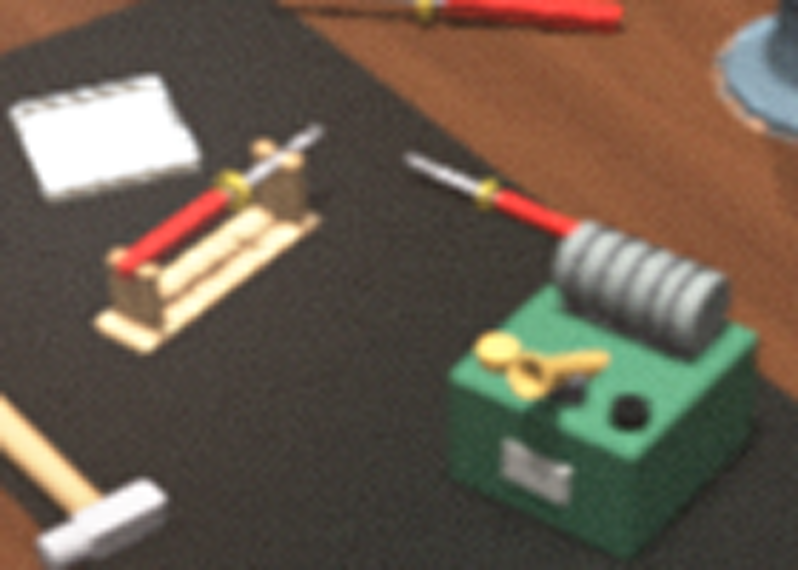

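Run:
```python
from h import *
t=load('top'); s=load('scene')
def n(b,k,p): return np.array(b)+(np.array(p)+.5)/k-.5
A=lambda p:n((265,120),6,p); B=lambda p:n((160,155),8,p); C=lambda p:n((190,155),5.7,p)
rear,col,tip=atz(t,A((152,73)),.066),atz(t,A((220,284)),.06),atz(t,A((277,463)),.06)
print('rear,col,tip',rear,col,tip,np.linalg.norm(tip-rear), np.linalg.norm(tip-col))
d=(tip-rear)[:2]; print('yaw stick',np.degrees(np.arctan2(d[1],d[0])))
for nm,a,c in(('tip',(276,460),(320,129)),('collar',(220,284),(233,187)),('rear',(152,76),(122,260))): print(nm,tri(t,A(a),s,C(c)))
tc=np.array([atz(t,A(p),.014) for p in((469,157),(679,207),(632,415),(420,363))]); print('tray',tc.mean(0),np.linalg.norm(np.diff(tc,axis=0),axis=1))
k=np.array([atz(t,B(p),.095) for p in((40,165),(388,52),(505,425),(155,537))]); print('tank',k.mean(0),np.linalg.norm(np.diff(k,axis=0),axis=1))
dx=(k[0]+k[1]-k[2]-k[3])[:2]; a1=np.arctan2(dx[1],dx[0]); dy=(k[0]+k[3]-k[1]-k[2])[:2]; a2=np.arctan2(dy[1],dy[0])-np.pi/2
print('tank yaw',np.degrees([a1,a2])); a=(a1+a2)/2
print('mouth model',k.mean(0)[:2]+.09*np.array([np.cos(a),np.sin(a)]),'tri',tri(t,B((178,62)),s,C((530,376))), atz(t,B((180,61)),.135))
tk=np.array([atz(s,C(p),.095) for p in((455,375),(556,285),(755,335),(630,455))]); print('tank scene',tk.mean(0))
```

```text
rear,col,tip [ 0.65617835 -0.0592365   0.066     ] [ 0.53968282 -0.09414903  0.06      ] [ 0.44165032 -0.12238773  0.06      ] 0.22371042338667044 0.10201859970108702
yaw stick -163.59700220517323
tip (array([ 0.44238566, -0.12091892,  0.06499749]), np.float64(0.0010943307740291387))
collar (array([ 0.53848182, -0.09343961,  0.0672921 ]), np.float64(0.00013205284676171735))
rear (array([ 0.65371188, -0.05935045,  0.07179998]), np.float64(0.001869828603973583))
tray [ 0.54450313 -0.28376052  0.014     ] [0.12055008 0.12178583 0.12064757]
tank [0.46043875 0.25141604 0.095     ] [0.1456717  0.15667077 0.14405695]
tank yaw [17.69975569 17.30523964]
mouth model [0.5462721  0.27848331] tri (array([0.54627203, 0.28069228, 0.13606576]), np.float64(0.00040492833980065174)) [0.54669521 0.28028183 0.135     ]
tank scene [0.46937215 0.25608837 0.095     ]
```

The three dipsticks in the top picture (800×600 pixels) are a small one at (437,356), the racked one at (463,245) and a large one at (560,415). The racked one is the middle-sized one. The crop confirms it sits in the notched rack with its tip towards the robot. The brass mouth is on the tank's far side, at about (0.546, 0.280, 0.135).

```bash
python3 -m crank '[[0.0413,-0.0703,0,0.0358,-1],[0.0413,-0.0703,0,0.0358,-1],[0.0413,-0.0703,0,0.0358,-1],[0.0413,-0.0703,0,0.0358,-1],[0.0413,-0.0703,0,0.0358,-1],[0.0413,-0.0703,0,0.0358,-1],[0.0413,-0.0703,0,0.0358,-1],[0.0413,-0.0703,0,0.0358,-1],[0.0413,-0.0703,0,0.0358,-1],[0.0413,-0.0703,0,0.0358,-1],[0.0413,-0.0703,0,0.0358,-1],[0.0413,-0.0703,0,0.0358,-1],[0.0413,-0.0703,0,0.0358,-1],[0.0413,-0.0703,0,0.0358,-1],[0.0413,-0.0703,0,0.0358,-1],[0.0413,-0.0703,0,0.0358,-1],[0.0413,-0.0703,0,0.0358,-1],[0.0413,-0.0703,0,0.0358,-1],[0.0413,-0.0703,0,0.0358,-1],[0.0413,-0.0703,0,0.0358,-1]]'
python3 -m crank '[[0,0,0,0,-1],[0,0,0,0,-1],[0,0,0,0,-1]]'
cat >> h.py <<'E'
from scipy.spatial.transform import Rotation as Ro
def st():
    o=telemetry.get_obs(); R=Ro.from_rotvec(o['orientation']).as_matrix()
    x=R[:,0]; print('t',round(o['time_s'],2),'p',np.round(o['eef_pos'],4),'xyaw',round(np.degrees(np.arctan2(x[1],x[0])),2),'zaxis',np.round(R[:,2],3),'F',np.round(o['force'],1),'w',round(o['grip_width'],4),'gf',round(o['grip_force'],1),'q',np.round(o['joint_pos'],2)); return o
def wpix(s,X):
    R=Ro.from_rotvec(s['obs']['orientation']).as_matrix(); H=np.array(s['hand_eye'])
    c=(np.atleast_2d(X)-s['obs']['eef_pos'])@R; c=(c-H[:3,3])@H[:3,:3]
    r=np.hypot(c[:,0],c[:,1]); th=np.arctan2(r,c[:,2]); return c[:,:2]/r[:,None]*(th*f(s))[:,None]+[s['cx'],s['cy']]
def watz(s,uv,z):
    R=Ro.from_rotvec(s['obs']['orientation']).as_matrix(); H=np.array(s['hand_eye'])
    d=np.array(uv)-[s['cx'],s['cy']]; r=np.linalg.norm(d); th=r/f(s); c=np.r_[d/r*np.sin(th),np.cos(th)]
    o=R@H[:3,3]+s['obs']['eef_pos']; v=R@H[:3,:3]@c; return o+v*(z-o[2])/v[2]
E
python3 - <<'E'
from h import *
st(); s=snap('wrist'); save(s,'pics/w1.png')
g=np.array([.590,-.0785,.06]); d=np.array([-.959,-.282,0])
print(wpix(s,[g+d*k for k in(-.07,0,.055,.155)])*1.5625)
E
```

```text
time_s: 2.1
eef_pos: [0.5902, -0.0787, 0.2307]
orientation: [0.451, -3.108, -0.001]
force: [0.3, 1.0, 0.2]
grip_width: 0.0855
grip_force: 0.0
time_s: 2.4
eef_pos: [0.5893, -0.076, 0.2306]
orientation: [0.451, -3.108, -0.002]
force: [-0.2, 0.0, -0.2]
grip_width: 0.0855
grip_force: 0.0
t 2.4 p [ 0.5893 -0.076   0.2306] xyaw -163.5 zaxis [-0.002  0.001 -1.   ] F [-0.2  0.  -0.2] w 0.0855 gf 0.0 q [-0.42  0.31  0.58  1.76 -0.19  1.13  2.08]
[[397.56243443 353.55836099]
 [397.51904602 262.86524397]
 [397.58551799 183.92054991]
 [397.97526925  37.31529432]]
```

View pics/w1.png

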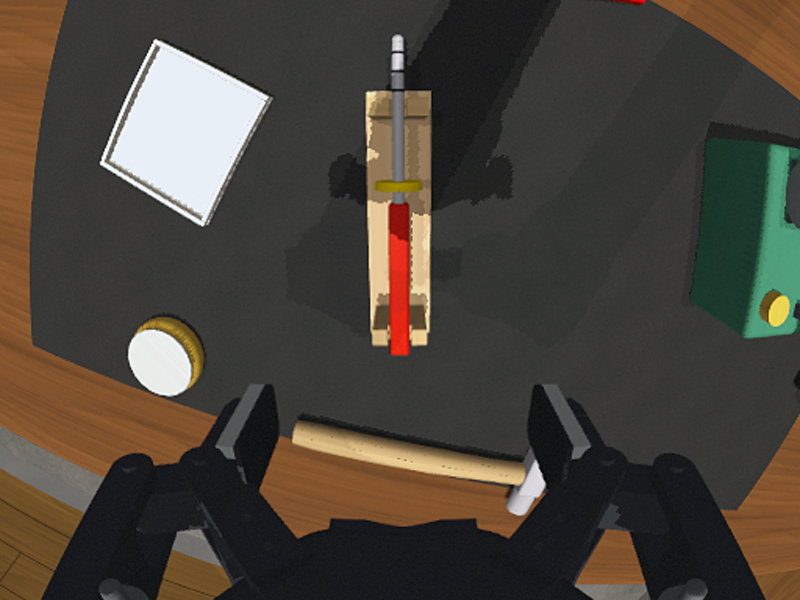

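The wrist view shows the red handle between the open fingers, within 2 pixels of the prediction (handle axis at column 399, tip at row 37). I'll go down and grip it.

```bash
python3 -m crank '[[0.001,-0.005,-0.07,0,-1],[0,0,-0.07,0,-1],[0,0,-0.07,0,-1],[0,0,-0.07,0,-1],[0,0,-0.07,0,-1],[0,0,-0.029,0,-1],[0,0,0,0,-1],[0,0,0,0,-1],[0,0,0,0,1],[0,0,0,0,1],[0,0,0,0,1],[0,0,0,0,1],[0,0,0,0,1],[0,0,0,0,1],[0,0,0,0,1],[0,0,0,0,1],[0,0,0,0,1],[0,0,0,0,1]]'; python3 -c "
from h import *
st()"
```

```text
time_s: 4.25
eef_pos: [0.5908, -0.0801, 0.0423]
orientation: [-0.449, 3.109, 0.0]
force: [-0.6, 1.0, 5.2]
grip_width: 0.0129
grip_force: 59.4
t 4.25 p [ 0.5908 -0.0801  0.0423] xyaw -163.57 zaxis [ 0.  0. -1.] F [-0.6  1.   5.2] w 0.0129 gf 59.4 q [-0.32  0.56  0.48  1.88 -0.35  0.79  2.21]
```

```bash
python3 -m crank '[[0,0,0.04,0,1],[0,0,0.069,0,1],[0,0,0.069,0,1],[0,0,0.069,0,1],[0,0,0.069,0,1],[0.022,0.0693,0,0.002,1],[0.022,0.0693,0,0.002,1],[0.022,0.0693,0,0.002,1],[0.022,0.0693,0,0.002,1],[0.022,0.0693,0,0.002,1],[0.022,0.0693,0,0.002,1],[0.022,0.0693,0,0.002,1],[0.022,0.0693,0,0.002,1],[0.022,0.0693,0,0.002,1],[0.022,0.0693,0,0.002,1],[0.022,0.0693,0,0.002,1],[0.022,0.0693,0,0.002,1],[0,0,0,0,1],[0,0,0,0,1]]'
python3 - <<'E'
from h import *
o=st(); s=snap('wrist'); save(s,'pics/w2.png')
a=np.radians(-162.5); d=np.array([np.cos(a),np.sin(a),0]); g=o['eef_pos']+[0,0,.0177]
print(wpix(s,[g+d*k for k in(0.04,.055,.155)])*1.5625, wpix(s,[[.5465,.280,.135]])*1.5625)
E
```

```text
time_s: 6.15
eef_pos: [0.7212, 0.3377, 0.1971]
orientation: [0.482, -3.101, 0.001]
force: [0.1, -2.5, -1.7]
grip_width: 0.0129
grip_force: 58.6
t 6.15 p [0.7212 0.3377 0.1971] xyaw -162.32 zaxis [-0.003 -0.001 -1.   ] F [ 0.1 -2.5 -1.7] w 0.0129 gf 58.6 q [-0.74  0.73  0.44  1.21 -0.3   1.27  1.56]
[[401.13392069 298.38914415]
 [401.32122908 246.80604466]
 [402.89476038 -99.77835517]] [[397.46722162 -69.87508163]]
```

View pics/w2.png

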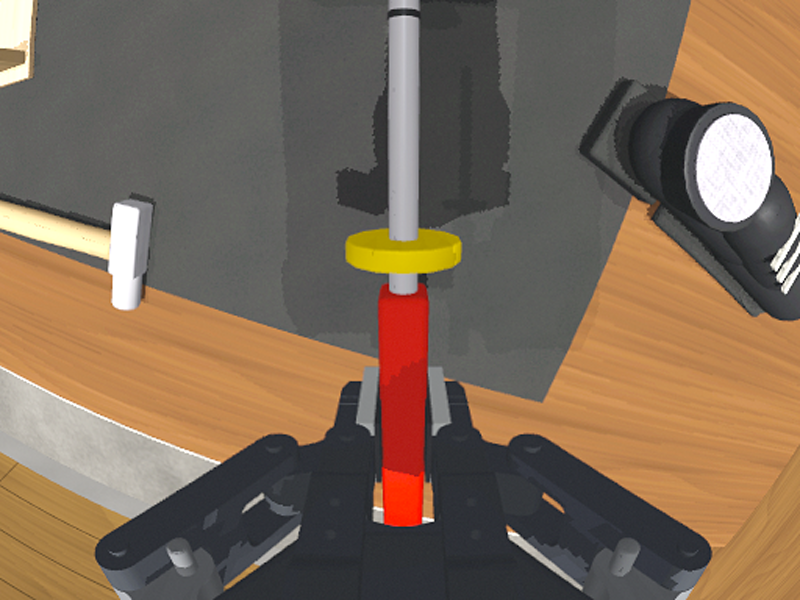

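The stick is held level: collar at (403,250), rod straight up at column 403. I'll lower it in front of the funnel and feel my way in.

```bash
python3 -m crank '[[0.001,-0.004,-0.05,0,1],[0,0,-0.05,0,1],[0,0,-0.05,0,1],[0,0,-0.0185,0,1],[0,0,0,0,1],[0,0,0,0,1],[-0.0286,-0.009,0,0,1],[-0.0286,-0.009,0,0,1],[0,0,0,0,1],[0,0,0,0,1]]'
cat >> h.py <<'E'
M=np.array([.5465,.2797,.135]); A=np.radians(17.5); U=np.array([np.cos(A),np.sin(A),0]); V=np.array([-np.sin(A),np.cos(A),0]); Z=np.array([0,0,1.])
def rel():
    o=st(); p=o['eef_pos']+[0,0,.0177]-M; F=o['force']; print('grip u,v,z mm',np.round(1e3*np.array([p@U,p@V,p[2]]),1),'Fu,v,z',np.round([F@U,F@V,F[2]],1))
E
python3 -c "
from h import *
rel()
s=snap('scene'); save(s,'pics/s2.png',(250,190,340,255),8.5)"
```

```text
time_s: 7.2
eef_pos: [0.6958, 0.3253, 0.1179]
orientation: [-0.477, 3.101, 0.002]
force: [0.7, -0.6, 0.3]
grip_width: 0.0132
grip_force: 58.6
t 7.2 p [0.6958 0.3253 0.1179] xyaw -162.5 zaxis [ 0.004  0.002 -1.   ] F [ 0.7 -0.6  0.3] w 0.0132 gf 58.6 q [-0.76  0.74  0.42  1.37 -0.31  1.1   1.58]
grip u,v,z mm [156.1  -1.4   0.6] Fu,v,z [ 0.5 -0.8  0.3]
```

View pics/s2.png

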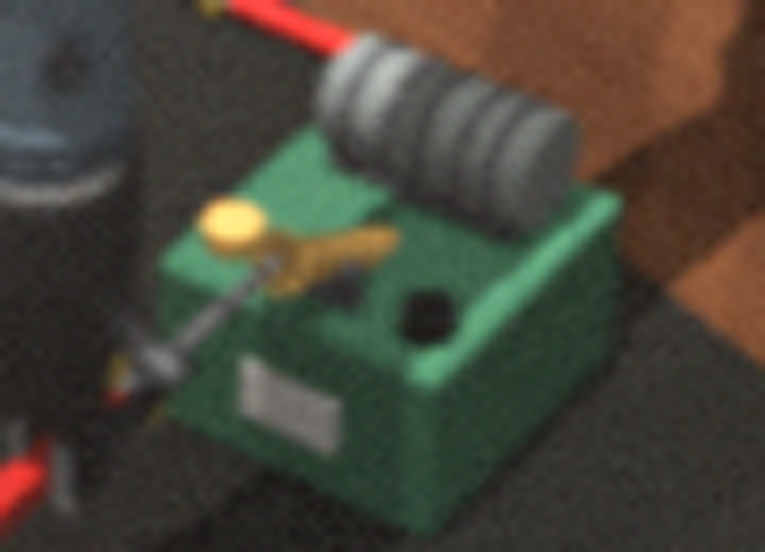

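The tip (about (272,265) in the crop) stands right at the brass mouth. Next I push it into the funnel in small steps.

```bash
python3 -m crank '[[-0.0006,0.002,-0.008,0,1],[-0.01,-0.003,0,0,1],[-0.01,-0.003,0,0,1],[0,0,0,0,1],[0,0,0,0,1]]' >/dev/null; python3 -c "
from h import *
rel()"; python3 -m crank '[[-0.01,-0.003,0,0,1],[0,0,0,0,1],[0,0,0,0,1]]' >/dev/null; python3 -c "
from h import *
rel()"
```

```text
t 7.75 p [0.6838 0.3227 0.1114] xyaw -162.5 zaxis [-0. -0. -1.] F [-0.8 -0.5 -0.5] w 0.0127 gf 58.7 q [-0.77  0.72  0.42  1.41 -0.31  1.08  1.58]
grip u,v,z mm [143.8  -0.3  -5.9] Fu,v,z [-0.9 -0.3 -0.5]
t 8.05 p [0.6785 0.3211 0.1113] xyaw -162.5 zaxis [-0.001 -0.    -1.   ] F [-1.  -0.3 -0.6] w 0.013 gf 58.7 q [-0.77  0.71  0.42  1.42 -0.31  1.07  1.58]
grip u,v,z mm [138.3  -0.3  -6. ] Fu,v,z [-1.   0.  -0.6]
```

```bash
python3 -m crank '[[-0.0006,-0.0002,0.0135,0,1],[-0.0005,-0.0002,0.0135,0,1],[-0.0017,-0.0005,0.0134,0,1],[-0.0017,-0.0006,0.0134,0,1],[0,0,0,0,1],[0,0,0,0,1]]' >/dev/null; python3 -c "
from h import *
rel()"; python3 -m crank '[[-0.0028,-0.0008,0.0132,0,1],[-0.0027,-0.0009,0.0132,0,1],[-0.0038,-0.0012,0.0129,0,1],[-0.0038,-0.0012,0.0129,0,1],[0,0,0,0,1]]' >/dev/null; python3 -c "
from h import *
rel()"
```

```text
t 8.65 p [0.678  0.3209 0.1398] xyaw -162.5 zaxis [ 0.003  0.001 -1.   ] F [ 1.9  1.8 -1.6] w 0.013 gf 58.6 q [-0.78  0.68  0.43  1.41 -0.3   1.11  1.57]
grip u,v,z mm [137.8  -0.3  22.5] Fu,v,z [ 2.4  1.2 -1.6]
t 9.15 p [0.6704 0.3186 0.1659] xyaw -162.5 zaxis [ 0.001  0.001 -1.   ] F [ 2.3  0.5 -2.7] w 0.0131 gf 58.4 q [-0.79  0.64  0.44  1.41 -0.29  1.14  1.57]
grip u,v,z mm [129.9  -0.2  48.6] Fu,v,z [ 2.4 -0.2 -2.7]
```

```bash
python3 -m crank '[[-0.0072,-0.0023,0.0134,0,1],[-0.0072,-0.0023,0.0134,0,1],[-0.0072,-0.0023,0.0134,0,1],[0,0,0,0,1],[0,0,0,0,1]]' >/dev/null; python3 -c "
from h import *
rel()"; python3 -m crank '[[-0.0083,-0.0026,-0.005,0,1],[-0.0083,-0.0026,-0.005,0,1],[-0.0083,-0.0026,-0.005,0,1],[0,0,0,0,1],[0,0,0,0,1]]' >/dev/null; python3 -c "
from h import *
rel()"
```

```text
t 9.65 p [0.6592 0.315  0.1853] xyaw -162.49 zaxis [-0.  0. -1.] F [ 3.2  0.9 -1.7] w 0.013 gf 58.5 q [-0.81  0.61  0.45  1.43 -0.27  1.16  1.56]
grip u,v,z mm [118.1  -0.2  68. ] Fu,v,z [ 3.3 -0.1 -1.7]
t 10.15 p [0.6456 0.3106 0.176 ] xyaw -162.49 zaxis [-0.003 -0.001 -1.   ] F [ 0.3  0.  -2.5] w 0.013 gf 58.5 q [-0.82  0.59  0.45  1.48 -0.27  1.14  1.56]
grip u,v,z mm [103.8  -0.3  58.7] Fu,v,z [ 0.3 -0.1 -2.5]
```

```bash
python3 -m crank '[[-0.008,-0.0025,-0.0045,0,1],[-0.008,-0.0025,-0.0045,0,1],[-0.008,-0.0025,-0.0045,0,1],[-0.008,-0.0025,-0.0045,0,1],[-0.008,-0.0025,-0.0045,0,1],[-0.008,-0.0025,-0.0045,0,1],[0,0,0,0,1]]' >/dev/null; python3 -c "
from h import *
rel()"; python3 -m crank '[[-0.008,-0.0025,-0.0045,0,1],[-0.008,-0.0025,-0.0045,0,1],[-0.008,-0.0025,-0.0045,0,1],[-0.008,-0.0025,-0.0045,0,1],[-0.008,-0.0025,-0.0045,0,1],[0,0,0,0,1]]' >/dev/null; python3 -c "
from h import *
rel()"
```

```text
t 10.85 p [0.6221 0.3032 0.1629] xyaw -162.49 zaxis [-0.001 -0.001 -1.   ] F [ 0.6 -0.3 -3.4] w 0.0128 gf 58.5 q [-0.84  0.56  0.45  1.56 -0.26  1.09  1.55]
grip u,v,z mm [79.1 -0.3 45.6] Fu,v,z [ 0.5 -0.5 -3.4]
t 11.45 p [0.602  0.297  0.1517] xyaw -162.49 zaxis [-0.002 -0.001 -1.   ] F [ 1.4  0.7 -3.5] w 0.013 gf 58.4 q [-0.85  0.53  0.45  1.63 -0.25  1.05  1.55]
grip u,v,z mm [58.1 -0.2 34.4] Fu,v,z [ 1.6  0.3 -3.5]
```

```bash
python3 -m crank '[[-0.0066,-0.0021,-0.004,0,1],[-0.0066,-0.0021,-0.004,0,1],[0,0,0,0,1],[0,0,0,0,1]]' >/dev/null; python3 -c "
from h import *
rel()"; for i in 1 2 3; do python3 -m crank '[[-0.0033,-0.001,-0.002,0,1],[0,0,0,0,1]]' >/dev/null; python3 -c "
from h import *
rel()"; done
```

```text
t 11.85 p [0.5955 0.295  0.1477] xyaw -162.49 zaxis [-0.002 -0.001 -1.   ] F [ 1.1  0.3 -4. ] w 0.013 gf 58.5 q [-0.86  0.52  0.45  1.65 -0.25  1.04  1.54]
grip u,v,z mm [51.3 -0.2 30.4] Fu,v,z [ 1.1 -0.  -4. ]
t 12.05 p [0.5947 0.2947 0.1473] xyaw -162.5 zaxis [-0. -0. -1.] F [ 2.6  0.9 -3.9] w 0.013 gf 58.5 q [-0.86  0.52  0.45  1.65 -0.25  1.03  1.54]
grip u,v,z mm [50.4 -0.2 30. ] Fu,v,z [ 2.8  0.1 -3.9]
t 12.25 p [0.5931 0.2943 0.1464] xyaw -162.5 zaxis [ 0.  0. -1.] F [ 2.7  0.5 -3.6] w 0.0129 gf 58.5 q [-0.86  0.52  0.45  1.65 -0.25  1.03  1.54]
grip u,v,z mm [48.8 -0.1 29.1] Fu,v,z [ 2.7 -0.3 -3.6]
t 12.45 p [0.5914 0.2937 0.1453] xyaw -162.5 zaxis [-0. -0. -1.] F [ 2.1  1.1 -3.6] w 0.0131 gf 58.5 q [-0.86  0.51  0.45  1.66 -0.25  1.02  1.54]
grip u,v,z mm [47.  -0.1 28. ] Fu,v,z [ 2.4  0.4 -3.6]
```

```bash
for i in 1 2 3 4; do python3 -m crank '[[-0.0033,-0.001,-0.002,0,1],[0,0,0,0,1]]' >/dev/null; python3 -c "
from h import *
rel()" | tail -1; done
```

```text
grip u,v,z mm [47.  -0.1 28.1] Fu,v,z [ 6.2 -0.2 -1.5]
grip u,v,z mm [46.9 -0.1 28.2] Fu,v,z [ 7.7  0.3 -1.1]
grip u,v,z mm [46.8 -0.1 28.3] Fu,v,z [ 7.6 -0.1 -0.4]
grip u,v,z mm [46.7 -0.1 28.4] Fu,v,z [10.  -0.3  2. ]
```

```bash
python3 -c "
from h import *
s=snap('scene'); save(s,'pics/s3.png',(250,180,340,255),8)"
```

```text
(no output)
```

View pics/s3.png

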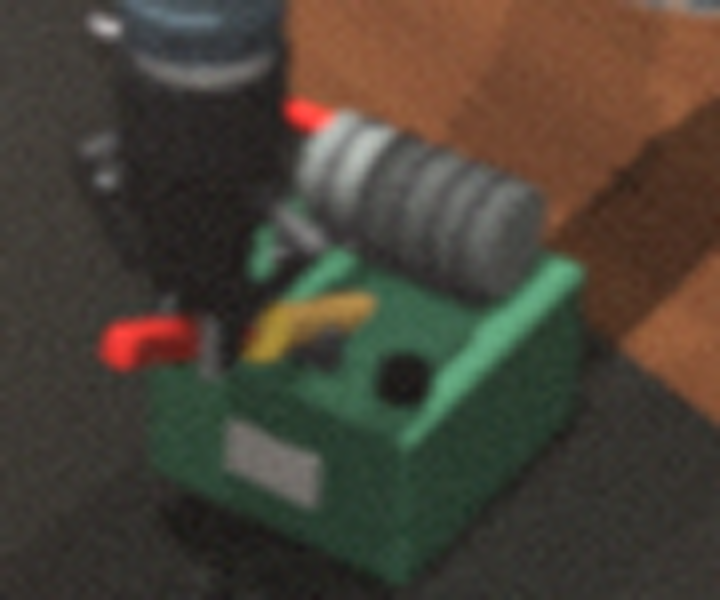

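The yellow collar at (262,345) sits hard against the brass mouth, and the motion stopped there with force rising. Now I'll draw it out most of the way, then use the funnel's lower lip to bring it back level.

```bash
python3 -m crank '[[0.0175,0.0055,0.0108,0,1],[0.0175,0.0055,0.0108,0,1],[0.0175,0.0055,0.0108,0,1],[0.0175,0.0055,0.0108,0,1],[0.0175,0.0055,0.0108,0,1],[0.0175,0.0055,0.0108,0,1],[0.0175,0.0055,0.0108,0,1],[0.0175,0.0055,0.0108,0,1],[0,0,0,0,1],[0,0,0,0,1]]' >/dev/null; python3 -c "
from h import *
rel()"
```

```text
t 14.3 p [0.656  0.3141 0.1854] xyaw -162.5 zaxis [ 0.002  0.001 -1.   ] F [ 1.1 -0.2 -0.8] w 0.0128 gf 58.8 q [-0.81  0.6   0.45  1.44 -0.27  1.16  1.56]
grip u,v,z mm [114.8  -0.2  68.1] Fu,v,z [ 1.  -0.6 -0.8]
```

```bash
python3 -m crank '[[0.0103,0.0032,0.0068,0,1],[0.0055,0.0018,-0.0122,0,1],[0.0055,0.0017,-0.0123,0,1],[0.0055,0.0018,-0.0122,0,1],[0.0055,0.0017,-0.0123,0,1],[0,0,0,0,1]]' >/dev/null; python3 -c "
from h import *
rel()"; python3 -m crank '[[0.0033,0.001,-0.013,0,1],[0.0033,0.001,-0.013,0,1],[0.0033,0.001,-0.013,0,1],[0.0033,0.001,-0.013,0,1],[0,0,0,0,1]]' >/dev/null; python3 -c "
from h import *
rel()"; python3 -m crank '[[0.0012,0.0004,-0.0134,0,1],[0.0012,0.0004,-0.0134,0,1],[0.0012,0.0004,-0.0134,0,1],[0.0012,0.0004,-0.0134,0,1],[0,0,0,0,1],[0,0,0,0,1]]' >/dev/null; python3 -c "
from h import *
rel()"
```

```text
t 14.9 p [0.6705 0.3187 0.162 ] xyaw -162.5 zaxis [-0.002 -0.001 -1.   ] F [-0.6 -0.4  2. ] w 0.013 gf 58.5 q [-0.79  0.65  0.44  1.41 -0.29  1.14  1.57]
grip u,v,z mm [ 1.30e+02 -1.00e-01  4.47e+01] Fu,v,z [-0.7 -0.2  2. ]
t 15.4 p [0.6773 0.3206 0.1358] xyaw -162.5 zaxis [-0.001 -0.001 -1.   ] F [-0.   0.1  1.8] w 0.0132 gf 58.4 q [-0.78  0.69  0.43  1.41 -0.3   1.11  1.58]
grip u,v,z mm [137.   -0.4  18.5] Fu,v,z [-0.   0.1  1.8]
t 16.0 p [0.6795 0.3214 0.1099] xyaw -162.5 zaxis [-0.001 -0.001 -1.   ] F [0.  0.1 1.5] w 0.013 gf 58.4 q [-0.77  0.72  0.42  1.42 -0.31  1.07  1.58]
grip u,v,z mm [139.4  -0.3  -7.4] Fu,v,z [0.1 0.1 1.5]
```

```bash
python3 -m crank '[[0.03,0.0095,0,0,1],[0.03,0.0095,0,0,1],[0.03,0.0095,0,0,1],[0,0,0,0,1],[0,0,0,0,1]]' >/dev/null
cat > tilt.py <<'E'
from h import *
rel(); s=snap('wrist'); save(s,'pics/w3.png')
def feats(path):
    im=cv2.imread(path).astype(int); c=im[:,398:408].mean(1); b,g,r=c.T
    yel=np.where((r>150)&(g>130)&(b<80))[0]; red=np.where((r>130)&(g<70)&(b<70))[0]; red=red[red<500]; br=c.sum(1)[:228]
    return 'yellow',yel.min(),yel.max(),'red top',red.min(),'dark rows',np.where(br<200)[0], 'rod halfwidth@120', (im[120,330:480].sum(1)>330).sum(),(im[40,330:480].sum(1)>330).sum()
print(feats('pics/w2.png')); print(feats('pics/w3.png'))
# prediction of rows vs tilt (tip-down positive)
o=s['obs']; a=np.arctan2(*(-U[:2])[::-1]); g=o['eef_pos']+[0,0,.0177]
for deg in(-4,0,4):
    t=np.radians(deg); d=-U*np.cos(t)-Z*np.sin(t); n=Z*np.cos(t)-U*np.sin(t)
    print(deg,np.round(wpix(s,[g+d*.055+n*.016,g+d*.049+n*.016,g+d*.04+n*.008,g+d*.125+n*.004])[:,1]*1.5625,1))
E
python3 tilt.py
```

```text
t 16.5 p [0.7241 0.3353 0.1092] xyaw -162.51 zaxis [-0.002 -0.001 -1.   ] F [-0.5 -1.1 -0.9] w 0.013 gf 58.4 q [-0.73  0.8   0.42  1.27 -0.33  1.14  1.58]
grip u,v,z mm [186.1  -0.4  -8.1] Fu,v,z [-0.8 -0.9 -0.9]
('yellow', np.int64(241), np.int64(273), 'red top', np.int64(295), 'dark rows', array([10, 11, 12, 13, 14]), 'rod halfwidth@120', np.int64(30), np.int64(30))
('yellow', np.int64(246), np.int64(277), 'red top', np.int64(299), 'dark rows', array([15, 16, 17, 18, 19]), 'rod halfwidth@120', np.int64(31), np.int64(30))
-4 [271.  294.6 314.3 -20.6]
0 [261.7 285.3 308.3 -11.7]
4 [253.9 277.4 303.1  -1.9]
```

The collar and mark rows both moved by the same 4–5 pixels, so the stick slipped about 1 mm along its length and is level again. Now I'll carry it to the tray.

```bash
python3 -m crank '[[0.01,0.003,0.041,0,1],[0,0,0.081,0,1],[-0.0045,-0.0717,0,0,1],[-0.0045,-0.0717,0,0,1],[-0.0045,-0.0717,0,0,1],[-0.0045,-0.0717,0,0,1],[-0.0045,-0.0717,0,0,1],[-0.0045,-0.0717,0,0,1],[-0.0045,-0.0717,0,0,1],[-0.0045,-0.0717,0,0,1],[-0.0045,-0.0717,0,0,1],[-0.0045,-0.0717,0,0,1],[-0.0045,-0.0717,0,0,1],[-0.0045,-0.0717,0,0,1],[-0.0045,-0.0717,0,0,1],[-0.0045,-0.0717,0,0,1],[-0.0045,-0.0717,0,0,1],[-0.0045,-0.0717,0,0,1],[0,0,0,0,1],[0,0,0,0,1]]' >/dev/null; python3 -c "
from h import *
st()"; python3 -m crank '[[0,0,-0.044,0,1],[0,0,-0.044,0,1],[0,0,-0.044,0,1],[0,0,-0.044,0,1],[0,0,0,0,1],[0,0,0,0,1],[0,0,0,0,1],[0,0,0,0,1]]' >/dev/null;  python3 - <<'E'
from h import *
o=st(); g=o['eef_pos']+[0,0,.0177]; T=g-U*.156; print('tip',T,'grip',g)
for n in('scene','top'): s=snap(n); print(n,proj(s,[g-U*k for k in(-.07,0,.052,.156)]))
a=load('scene')['pixels'][130:230,150:280,::-1]; b=load('top')['pixels'][120:220,265:395,::-1]
cv2.imwrite('pics/fin.png',cv2.resize(np.vstack([a[:,:130],b]),None,fx=3,fy=3,interpolation=cv2.INTER_CUBIC))
E
```

```text
t 18.55 p [ 0.6924 -0.2382  0.1716] xyaw -162.73 zaxis [-0.001  0.    -1.   ] F [ 0.5  0.5 -0.7] w 0.0127 gf 58.6 q [-0.07  0.64  0.52  1.44 -0.33  1.15  2.37]
t 19.35 p [ 0.6954 -0.2363  0.0858] xyaw -162.47 zaxis [ 0.003 -0.001 -1.   ] F [ 0.5 -0.3 -0.8] w 0.013 gf 58.6 q [-0.05  0.72  0.48  1.49 -0.37  1.02  2.4 ]
tip [ 0.54663944 -0.28322997  0.10353194] grip [ 0.69541929 -0.23631986  0.10353194]
scene [[169.0982596  185.54136591]
 [180.92333568 177.77612117]
 [189.39206357 172.21491004]
 [205.57449941 161.58829131]]
top [[338.78037397  95.6344215 ]
 [346.17174872 115.72735064]
 [351.72926017 130.83505217]
 [363.01894183 161.52525273]]
```

View pics/fin.png

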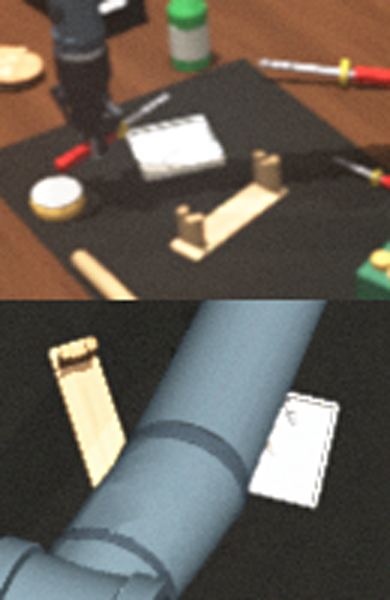

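The last picture puts the tip at (168,97) in the scene crop, against a predicted (167,95). The rear end is at (57,164) against (57,166), so the stick is level with its tip over the tray. One small trim and a settle, then I hand in.

```bash
python3 -m crank '[[-0.004,-0.001,-0.006,0,1],[0,0,0,0,1],[0,0,0,0,1],[0,0,0,0,1],[0,0,0,0,1],[0,0,0,0,1],[0,0,0,0,1],[0,0,0,0,1]]' >/dev/null
python3 - <<'E'
from h import *
o=st(); print('tip',o['eef_pos']+[0,0,.0177]-U*.156, 'qvel',np.abs(o['qvel']).max())
print(robot.sign_off())
E
```

```text
t 20.25 p [ 0.6921 -0.2367  0.0807] xyaw -162.5 zaxis [-0. -0. -1.] F [ 0.3 -0.2 -1.1] w 0.013 gf 58.6 q [-0.05  0.73  0.48  1.5  -0.37  1.01  2.4 ]
tip [ 0.54328293 -0.28360278  0.09835506] qvel 0.0011379130364377716
the job is handed in; nothing more can be done
None
```

The job is handed in at about 20 s: I pushed the dipstick down the guide until its collar stopped on the mouth, drew it right out, and it is now held level and still with its tip over the middle of the tray, about 98 mm above the bench by the arm's position reading.

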